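# Hang the keyhole shelf bracket on its sprung stud

### The arm

A 6-joint arm with a two-finger parallel gripper is mounted at the origin on a cart in front of the work surface, level with it; the furniture and walls round the work are solid. World frame = base frame: x ahead of the robot, y to its left, z up, the work surface at z = 0. Lengths are in m, angles in rad, forces in N, time in s.
With the tool pointing down it reaches from about 0.35 to 0.775 m from the base axis. Payload 5.5 kg.
Tool frame: the origin (TCP) lies midway between the tips of the shut fingers; the grasp point (between the pads) lies 19 mm behind it; z points along the fingers, x is the direction in which the jaws open and shut, and the axes are right-handed (so a half turn about z gives the same grasp; the last joint's range is limited). The gripper opens to 85 mm and grips with 20 to 120 N. Pads are 22 mm wide; open, the fingers measure 114 mm over their backs; the gripper's body (76 mm by 85 mm) begins 54 mm behind the grasp point. The pads swing forward as they close: fully open they stand 13 mm farther back than shut.
Start: joints at [0.962, 0.313, 0.046, 1.304, 0, 1.431], TCP at [0.26, 0.513, 0.231] pointing down, gripper open.
Joint ranges: [-2.76, 2.76], [-0.86, 1.69], [-1.03, 1.26], [-2.2, 2.34], [-1.47, 1.5], [-3.14, 3.14]. Speed limits (rad/s): [2.57, 2.57, 3.14, 3.14, 3.14, 3.14].

### API

Orientations are given as a unit quaternion [w, x, y, z].
In Python, from workcell import env gives the robot as it stands.
- The arm moves only by the tool servo_tool, never from a script. Its argument "targets" is a list of rows, each an object with "xyz": the shift along the tool's x, y, z in m, a list of three; "twist": the turn, a rotation vector about the tool's x, y, z in rad, a list of three; "jaw": the opening, from 0 (shut) to 1 (fully open). A call has 1 to 12 rows; each row is the pose to reach, as a shift and turn from the pose commanded when the call began, along the tool's axes at that moment; what a row does not reach only later rows make up. A row lasts 1/12 s, in which the tool goes at most 41.7 mm and 7.16 degrees, less where a joint would pass 70% of its speed; a pose out of reach is approached as far as the arm can. A call with a gripper value outside its range is refused whole. The fingers move at their own pace and stop on an object; "squeeze" is the grip in N (left out, the last holds). Time passes only in rows, so rows that repeat a pose let the fingers close. It gives the time, the measured TCP pose, the force and the opening at its end, in the units of the state.
- env.get_state(): the state, without advancing time (a new reading comes with each control period).
- env.read_camera(name): name is "scene" or "top" or "wrist"; returns a dict with "color" (420x560x3 uint8, red, green, blue), "depth" (420x560 float32, m along the optical axis (not along the pixel's ray), 0 where there is no reading), "fx", "fy", "cx", "cy" (pixels), "eye" and "attitude" of the camera in the world. Camera axes: x right, y down, z forward; pixel columns grow to the right and rows downward; lengths in m; the calibration is good to about 2 mm. A picture is of the moment at which its call begins.
- env.hand_in(): hands the job in, once; it reports no verdict.
The state is a dict: "clock": time; "joint_pos": joint angles; "qvel": joint speeds; "tau": joint torques, N m; "tcp_pos": TCP position; "orientation": TCP orientation; "wrist_force": force on the tool from outside, world axes, zero at the start; "ft_torque": the same for the moment, N m; "finger_gap": finger opening in m.
Only numpy, scipy, OpenCV 4.12 (cv2) and the standard library are available. Lean on these libraries where they do the work, as an engineer would, in place of code of your own. Each camera call takes 0.05 s, during which the arm holds its last target. There are 200 camera calls.

### The job

Pick up the small steel screwdriver shelf by the thick bar along its top and hang it on the headed stud of the slotted upright: work the stud's head through the round part of the keyhole until the back plate is flat on the upright, then push the shelf down, still holding it, until the stud has gone all the way to the top end of the narrow slot. Be gentle: feel for the stud and for the end of the slot instead of forcing it, let go of the shelf so that it hangs level and flat, and leave the extension bar, spanner and tape where they lie.

Things in the scene. Friction and masses are not known exactly. Their poses are not given: they have to be found in the camera images.
- upright: Sizes here are in mm. Aluminium plate 90 wide, 112 tall, 20 thick, on a foot fixed to the bench behind it. Origin on the bench, in the middle of the front face; x points into the plate (away from the shelf to be hung), y left along the face, z up. A vertical slot 10 wide runs down the middle of the face; in it a headed stud is clamped square to the face, at y = 0, at a height that is not measured (see slot_mid).
- slot_mid (a point): Point on the upright's front face, y = 0, 82 above the bench; axes as the upright's. The stud is at most 16 above or below it: see or feel where. Stud: shank 7 in diameter, cone widening from 7 at 3 off the face to 16 at 7.5 off, head 16 in diameter, front tapering to a flat 12 wide, 11.5 off the face. So the plate's back stops about 11.5 off the face on the head, or lies on the face.
- bracket: Shelf bracket, grey steel, 0.14 to 0.24 kg, standing on its shelf. Origin at the lower edge of the back face, in the middle; x points out of the back (to the upright when hung), y left, z up. Back plate 80 wide, 5 thick (x -5 to 0); shelf at the bottom 60 deep (x -60 to 0), rim 15 high; grip bar on top.
- bracket_grip (a point): Centre of the grip bar, 132 above the bracket's lower edge and 6 in front of its back face; axes as the bracket's. Bar 50 wide (y), 30 high, 12 thick: pinch it across its thickness (along x), firmly (40 N or more); pushed low down it still tips a little in the grip. Once hung it is 28 or more above the top of the upright.
- bracket_hole (a point): Centre of the keyhole's round part (eight-sided, 21 across) on the bracket's back face, 34 above the lower edge; axes as the bracket's. Upwards from it runs the slot, 9 wide; the stud's axis is home 24 above this centre, at the slot's end. Head and hole leave 2.5 mm of play each way.
- bracket_seat (a point): Where the stud's axis is when home, at the top end of the slot, on the back face, 58 above the bracket's lower edge. A spring draws the stud to the face with 10 N, 2 N more per mm; the 5 plate wedges under the cone (lift about 1), so sliding takes some 2 to 8 N of push beyond the weight, until the slot's end stops it dead. Over 30 N on stud or upright is forcing.
- extension: Bystander: socket extension bar, steel, 141 long, 21 thick, lying on the bench; origin at the middle of its underside.
- spanner: Bystander: combination spanner, 172 long, 7 thick, lying on the bench; origin at the middle of its underside.
- tape: Bystander: roll of black tape, 62 across, 19 high, lying flat; origin at the middle of its underside.
Things that resemble listed ones, but are neither listed nor needed, are in the scene too. There is more than one size of the upright; the job needs the larger. What is shaped like the bracket but yellow is not meant.

How it is judged:
By the outcome, as a careful person would: the job done as asked, in the order asked, and still so for the second after the job is handed in, with the robot touching nothing.
It also fails if it takes over 67 s, if anything falls off the work surface, if the arm or the gripper's body presses on something with over 40 N, if the wrist force passes 120 N, or if a joint passes its speed limit or range.

## Working session

There is one attempt and no reset: what is moved stays moved. The work goes in short steps, Python scripts to look and compute and a tool call to move; the robot and the scene stay as the last step left them, time stands still between calls to the robot, and variables do not carry over. Pictures are saved under pics/ and viewed, about 8 in all and at most 12, crops included, and the job is handed in when it is done.

Besides the shell and the picture viewer there is one more tool, called after "Call:" as name(argument=value, ...), one argument or row to a line, values as JSON. servo_tool: Moves the arm, as the interface text tells. Its arguments: {"type":"object","properties":{"targets":{"type":"array","items":{"type":"object","properties":{"xyz":{"type":"array","items":{"type":"number"}},"twist":{"type":"array","items":{"type":"number"}},"jaw":{"type":"number"}}}},"squeeze":{"type":"number"}},"required":["targets"]}

```bash
mkdir -p pics; ls; cat > h.py <<'E'
import numpy as np, cv2
from scipy.spatial.transform import Rotation as R
from workcell import env
def rot(a):
    a=np.array(a,float)
    return a if a.shape==(3,3) else R.from_quat(a[[1,2,3,0]]).as_matrix()
def cloud(c):
    v,u=np.mgrid[:420,:560]; d=c["depth"]
    p=np.stack([(u-c["cx"])/c["fx"]*d,(v-c["cy"])/c["fy"]*d,d],-1)
    p=p@rot(c["attitude"]).T+np.array(c["eye"]); p[d==0]=np.nan; return p
def save(c,n,box=None,s=1):
    im=c["color"][...,::-1]
    if box: im=im[box[1]:box[3],box[0]:box[2]]
    cv2.imwrite(n,cv2.resize(im,None,fx=s,fy=s,interpolation=cv2.INTER_CUBIC))
E
python3 - <<'E'
from h import *
import pickle
s=env.get_state(); print(s)
C={n:env.read_camera(n) for n in("scene","top")}
pickle.dump(C,open("c0.pkl","wb"))
for n,c in C.items(): print(n,c["eye"],c["attitude"],c["fx"])
a=np.vstack([C["scene"]["color"],C["top"]["color"]])[...,::-1]
save(C["scene"],"pics/s.png",None,1.4);save(C["top"],"pics/t.png",None,1.4)
E
```

```text
pics
{'clock': 0.0, 'joint_pos': array([9.62412429e-01, 3.14017262e-01, 4.49628122e-02, 1.30360008e+00,
       1.78809700e-05, 1.43116929e+00]), 'qvel': array([-0.00074286, -0.00096968, -0.00094435, -0.00064005,  0.00126243,
        0.00175702]), 'tau': array([ 8.01135975e-04, -4.80631113e+01,  2.98531866e+01,  1.93210097e-02,
       -3.29824725e-04, -8.18784144e-06]), 'tcp_pos': array([0.2594906 , 0.51253669, 0.23039267]), 'orientation': array([ 3.63339592e-04,  8.51990713e-01,  5.23556073e-01, -8.55155168e-04]), 'wrist_force': array([-0.20548629, -0.49088361,  0.63424769]), 'ft_torque': array([-0.01390768, -0.02644263, -0.01224736]), 'finger_gap': 0.08518700563735147}
scene [ 0.10627256 -0.25779169  0.78872243] [-0.29765305  0.84523172 -0.41692479  0.15218317] 409.8027412653259
top [0.34595231 0.07026898 1.26005796] [-0.06076503  0.70852509 -0.70112424  0.05219789] 542.4837173090752
```

View pics/s.png

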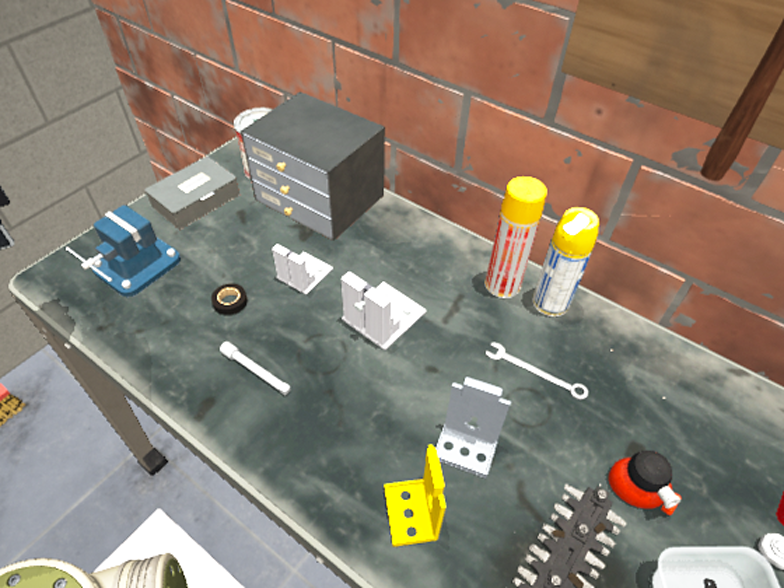

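View pics/t.png

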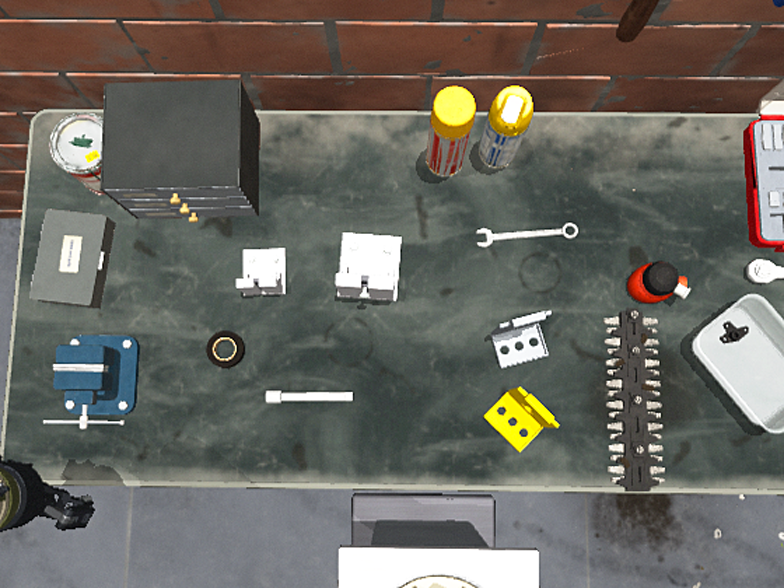

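The uprights are at scene (300,268), the small one, and (380,308), the large one. The shelves are grey at (475,425) and yellow at (420,500). I take the larger upright at (380,308) and the grey bracket at (475,425), and will confirm both in a crop together with the cloud fit.

```bash
python3 - <<'E'
from h import *
import pickle
C=pickle.load(open("c0.pkl","rb"))
a=C["scene"]["color"][185:355,180:380,::-1]
b=C["top"]["color"][150:290,160:420,::-1]
cv2.imwrite("pics/c1.png",cv2.resize(a,None,fx=3.5,fy=3.5,interpolation=cv2.INTER_CUBIC))
for n,bx in (("top",dict(up=(235,162,292,220),br=(345,215,400,268))),("scene",dict(up=(240,190,308,252),br=(308,265,368,342)))):
    P=cloud(C[n])
    for k,(x0,y0,x1,y1) in bx.items():
        p=P[y0:y1,x0:x1].reshape(-1,3); p=p[np.isfinite(p[:,0])&(p[:,2]>.006)]
        print(n,k,len(p),"z max",np.percentile(p[:,2],[50,95,99.5]))
        hi=p[p[:,2]>(.105 if k=="up" else .1)]
        hi=hi[hi[:,2]<.2]
        r=cv2.minAreaRect(hi[:,:2].astype(np.float32)*1000); print("  high",len(hi),hi[:,2].mean(),r, cv2.boxPoints(r).round(0).tolist())
E
```

```text
top up 1964 z max [0.0112806  0.11433326 0.11694845]
  high 378 0.11273332580372848 ((562.5115966796875, 120.52510833740234), (89.46736907958984, 21.08264923095703), 85.74678802490234) [[549.0, 77.0], [570.0, 75.0], [576.0, 164.0], [555.0, 166.0]]
top br 946 z max [0.00902116 0.14845651 0.15069931]
  high 212 0.1400362327025021 ((501.2759704589844, -124.93904113769531), (12.382499694824219, 80.6137924194336), 16.17120361328125) [[484.0, -88.0], [507.0, -165.0], [518.0, -162.0], [496.0, -85.0]]
scene up 1789 z max [0.04726758 0.11208832 0.11361398]
  high 326 0.11091778758567807 ((560.8440551757812, 120.74002075195312), (90.82637786865234, 21.55670928955078), 85.75686645507812) [[547.0, 76.0], [568.0, 75.0], [575.0, 165.0], [553.0, 167.0]]
scene br 1842 z max [0.078088   0.14685526 0.14872851]
  high 680 0.13188256856625977 ((434.82147216796875, -142.5989990234375), (149.10665893554688, 79.54026794433594), 15.410124778747559) [[352.0, -124.0], [374.0, -201.0], [517.0, -161.0], [496.0, -84.0]]
```

View pics/c1.png

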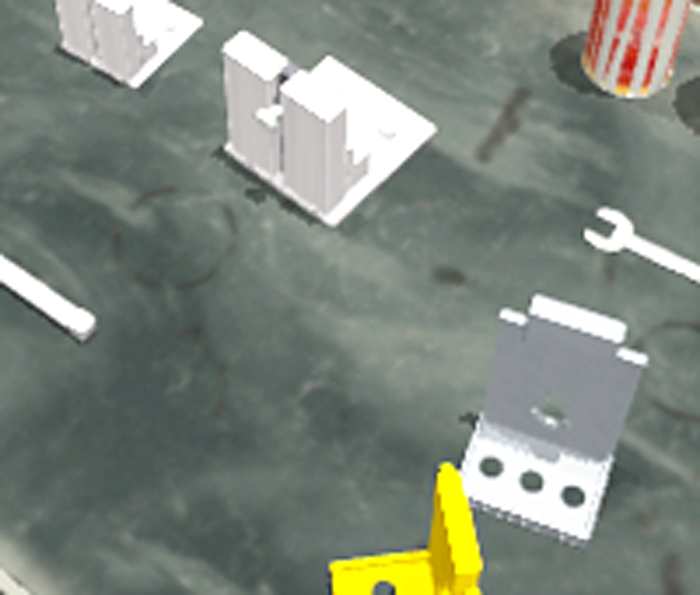

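```bash
cat >> h.py <<'E'
def go(p,yaw,tilt=None):
    "move from measured pose to TCP p (m), pointing down, tool x at yaw deg"
    s=env.get_state(); M=rot(s["orientation"]); a=np.deg2rad(yaw)
    T=np.array([[np.cos(a),np.sin(a),0],[np.sin(a),-np.cos(a),0],[0,0,-1]])
    print("xyz",(M.T@(np.array(p)-s["tcp_pos"])).round(4),"twist",R.from_matrix(M.T@T).as_rotvec().round(4),"gap",s["finger_gap"].round(4))
    print("tcp",s["tcp_pos"].round(4),"F",s["wrist_force"].round(1),"T",s["ft_torque"].round(2),"t",round(s["clock"],2))
E
python3 - <<'E'
from h import *
import pickle
C=pickle.load(open("c0.pkl","rb"))
def fr(p,o,yaw): return (p-np.array(o))@R.from_euler("z",yaw,degrees=True).as_matrix()
for n in("top","scene"):
    P=cloud(C[n]).reshape(-1,3); P=P[np.isfinite(P[:,0])]
    q=fr(P,(.551,.1213,0),-4.25)*1000
    f=q[(abs(q[:,0])<5)&(abs(q[:,1])<42)&(abs(q[:,1])>10)&(q[:,2]>15)&(q[:,2]<100)]
    print(n,"face x",np.median(f[:,0]),len(f), np.polyfit(f[:,1],f[:,0],1) if len(f)>5 else"")
    h=q[(q[:,0]<-5)&(q[:,0]>-20)&(abs(q[:,1])<15)&(q[:,2]>45)&(q[:,2]<112)]
    print(" stud",len(h)); print(h[np.argsort(h[:,2])].round(1))
    q=fr(P,(.5013,-.1249,0),16.2)*1000
    m=(q[:,2]>118)&(q[:,2]<160)&(abs(q[:,0])<25)&(abs(q[:,1])<45)
    t=q[m]; t2=t[t[:,2]>138]
    print(" bar z",np.percentile(t2[:,2],[50,90]),"x",t2[:,0].min(),t2[:,0].max(),"y",t2[:,1].min(),t2[:,1].max(),cv2.minAreaRect(t2[:,:2].astype(np.float32)))
go((.5013,-.1249,.22),16.2)
E
```

```text
top face x 1.826996278165825 176 [-0.0066876   1.82756907]
 stud 18
[[-9.4  2.1 81.8]
 [-9.7  4.2 82.2]
 [-9.4 -2.4 83.6]
 [-9.2 -4.6 84. ]
 [-9.7 -0.3 84.4]
 [-8.4  6.4 86.5]
 [-7.4 -6.8 87.1]
 [-8.  -0.2 87.4]
 [-6.2  4.3 87.9]
 [-6.  -0.1 88.8]
 [-6.3  2.  89.5]
 [-5.8 -4.5 90.1]
 [-6.8  6.3 90.3]
 [-8.2 -4.8 91.1]
 [-8.4 -2.6 91.5]
 [-6.3 -2.5 92.1]
 [-9.2  3.8 92.6]
 [-9.   1.6 92.8]]
 bar z [147.81244964 149.89453018] x -6.230145432273355 6.147029696569325 y -24.323424806096234 25.566355349760197 ((-0.11670684814453125, 0.6267566680908203), (12.326767921447754, 49.90276336669922), 0.27395617961883545)
scene face x 0.9186477801547842 451 [-0.00728322  0.89917957]
 stud 27
[[-10.5  -1.8  77.5]
 [ -9.8   4.9  78.5]
 [ -9.8  -1.3  80. ]
 [-11.3   0.4  80. ]
 [-10.5  -5.   80.2]
 [ -9.2  -6.8  80.5]
 [ -6.2  -7.1  81.5]
 [ -9.8   4.8  82.1]
 [-11.1   0.4  83.3]
 [ -9.2  -7.   84.2]
 [-11.   -5.6  84.7]
 [-10.7  -2.4  85.3]
 [ -8.3  -6.2  86.2]
 [-11.1   0.2  87. ]
 [ -9.8  -1.5  87.2]
 [-10.8   3.6  87.5]
 [ -5.6  -3.7  88.6]
 [ -9.6   4.6  89.1]
 [ -5.2  -0.4  89.1]
 [ -9.5  -4.4  89.3]
 [ -8.1  -6.1  89.4]
 [-10.5   0.7  89.5]
 [-11.8  -6.5  89.6]
 [ -9.4  -1.3  90.2]
 [ -7.4   0.6  90.3]
 [ -9.1   2.   90.7]
 [ -8.9  -4.   91.9]]
 bar z [145.87222149 147.7690432 ] x -8.513854848080019 5.339830823098388 y -24.39128665609847 25.04147664411679 ((-1.4157037734985352, 0.38083457946777344), (49.47193908691406, 13.614230155944824), 89.12026977539062)Traceback (most recent call last):
  File "<stdin>", line 16, in <module>
  File "h.py", line 19, in go
    print("xyz",(M.T@(np.array(p)-s["tcp_pos"])).round(4),"twist",R.from_matrix(M.T@T).as_rotvec().round(4),"gap",s["finger_gap"].round(4))
                                                                                                                  ^^^^^^^^^^^^^^^^^^^^^
AttributeError: 'float' object has no attribute 'round'
```

```bash
sed -i 's/s\["finger_gap"\].round(4)/round(s["finger_gap"],4)/' h.py; python3 -c "
from h import *
go((.501,-.1245,.24),16.2)"
```

```text
xyz [-0.4593  0.5032 -0.0088] twist [5.000e-04 1.600e-03 8.193e-01] gap 0.0857
tcp [0.2596 0.5126 0.2305] F [ 0.7 -0.1 -1. ] T [ 0.04 -0.04 -0.02] t 0.1
```

Call:
servo_tool(
  targets=[
    {"xyz": [-0.03,0.033,-0.003],"twist": [0,0,0.06],"jaw": 1},
    {"xyz": [-0.06,0.066,-0.006],"twist": [0,0,0.12],"jaw": 1},
    {"xyz": [-0.085,0.093,-0.009],"twist": [0,0,0.18],"jaw": 1},
    {"xyz": [-0.11,0.12,-0.009],"twist": [0,0,0.24],"jaw": 1},
    {"xyz": [-0.135,0.148,-0.009],"twist": [0,0,0.3],"jaw": 1},
    {"xyz": [-0.16,0.175,-0.009],"twist": [0,0,0.36],"jaw": 1},
    {"xyz": [-0.185,0.203,-0.009],"twist": [0,0,0.42],"jaw": 1},
    {"xyz": [-0.21,0.23,-0.009],"twist": [0,0,0.48],"jaw": 1},
    {"xyz": [-0.235,0.257,-0.009],"twist": [0,0,0.54],"jaw": 1},
    {"xyz": [-0.26,0.285,-0.009],"twist": [0,0,0.6],"jaw": 1},
    {"xyz": [-0.285,0.312,-0.009],"twist": [0,0,0.66],"jaw": 1},
    {"xyz": [-0.31,0.34,-0.009],"twist": [0,0,0.72],"jaw": 1},
  ],
)

```text
clock: 1.1
tcp_pos: [0.4229, 0.0811, 0.2402]
orientation: [-0.0, 0.982, 0.188, -0.0]
wrist_force: [1.0, 0.6, -0.2]
finger_gap: 0.0853
```

```bash
python3 -c "
from h import *
go((.501,-.1245,.24),16.2)"
```

```text
xyz [-3.600e-03  2.199e-01  1.000e-04] twist [-0.0003  0.0002  0.0964] gap 0.0853
tcp [0.4229 0.0811 0.2402] F [ 1.   0.6 -0.2] T [0.04 0.   0.02] t 1.1
```

Call:
servo_tool(
  targets=[
    {"xyz": [0,0.035,0],"twist": [0,0,0.05],"jaw": 1},
    {"xyz": [-0.001,0.07,0],"twist": [0,0,0.096],"jaw": 1},
    {"xyz": [-0.002,0.105,0],"twist": [0,0,0.096],"jaw": 1},
    {"xyz": [-0.003,0.14,0],"twist": [0,0,0.096],"jaw": 1},
    {"xyz": [-0.0036,0.175,0],"twist": [0,0,0.096],"jaw": 1},
    {"xyz": [-0.0036,0.205,0],"twist": [0,0,0.096],"jaw": 1},
    {"xyz": [-0.0036,0.22,0],"twist": [0,0,0.096],"jaw": 1},
    {"xyz": [-0.0036,0.22,0],"twist": [0,0,0.096],"jaw": 1},
    {"xyz": [-0.0036,0.22,0],"twist": [0,0,0.096],"jaw": 1},
  ],
)

```text
clock: 1.85
tcp_pos: [0.5013, -0.1226, 0.2396]
orientation: [-0.001, 0.99, 0.142, -0.001]
wrist_force: [-0.4, 1.1, 0.4]
finger_gap: 0.0851
```

```bash
python3 - <<'E'
from h import *
c=env.read_camera("wrist"); save(c,"pics/w1.png",None,1.2)
P=cloud(c).reshape(-1,3);P=P[np.isfinite(P[:,0])]
q=(P-np.array((.501,-.1245,0)))@R.from_euler("z",16.2,degrees=True).as_matrix()*1000
t=q[(q[:,2]>138)&(q[:,2]<160)&(abs(q[:,0])<20)&(abs(q[:,1])<40)]
print(len(t),np.percentile(t[:,2],[5,50,95]),cv2.minAreaRect(t[:,:2].astype(np.float32)))
go((.501,-.1245,.114),16.2)
print(c["eye"],rot(c["attitude"])[:,2])
E
```

```text
842 [146.02963316 147.72126775 148.81304004] ((0.06099271774291992, -0.6232395172119141), (49.134742736816406, 11.4286470413208), 89.85359954833984)
xyz [-0.0007  0.0028  0.1259] twist [-0.0016  0.001   0.0032] gap 0.0852
tcp [ 0.501  -0.1218  0.2399] F [-0.9  0.3  0.3] T [ 0.05  0.   -0.02] t 1.9
[ 0.48304553 -0.05952096  0.38318541] [ 0.0719     -0.25278042 -0.96484841]
```

View pics/w1.png

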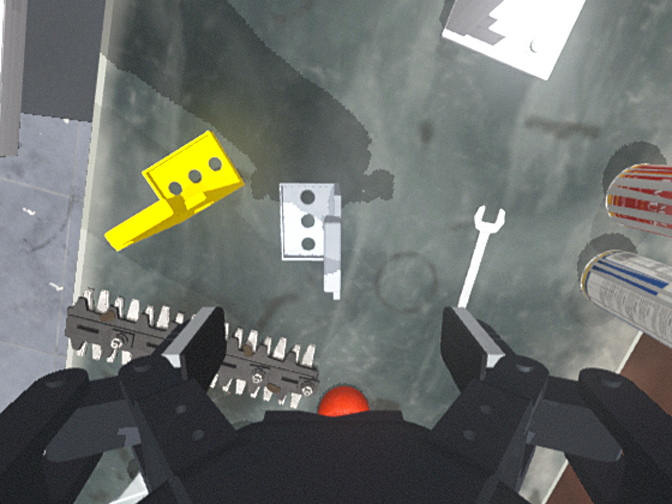

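Call:
servo_tool(
  targets=[
    {"xyz": [0,0.003,0.0],"twist": [-0.0016,0.001,0.003],"jaw": 0.55},
    {"xyz": [-0.0005,0.003,0.0],"twist": [-0.0016,0.001,0.003],"jaw": 0.55},
    {"xyz": [-0.0005,0.003,0.0],"twist": [-0.0016,0.001,0.003],"jaw": 0.55},
    {"xyz": [-0.0005,0.003,0.03],"twist": [-0.0016,0.001,0.003],"jaw": 0.55},
    {"xyz": [-0.0005,0.003,0.055],"twist": [-0.0016,0.001,0.003],"jaw": 0.55},
    {"xyz": [-0.0005,0.003,0.06],"twist": [-0.0016,0.001,0.003],"jaw": 0.55},
    {"xyz": [-0.0005,0.003,0.06],"twist": [-0.0016,0.001,0.003],"jaw": 0.55},
  ],
)

```text
clock: 2.48
tcp_pos: [0.5006, -0.1245, 0.1788]
orientation: [-0.0, 0.99, 0.141, -0.001]
wrist_force: [0.1, -0.1, -0.6]
finger_gap: 0.0467
```

```bash
python3 -c "
from h import *
go((.501,-.1245,.114),16.2)"
```

```text
xyz [0.0005 0.0002 0.0648] twist [-0.0011  0.002   0.0011] gap 0.0467
tcp [ 0.5006 -0.1245  0.1788] F [ 0.1 -0.1 -0.6] T [-0.03  0.   -0.01] t 2.48
```

Call:
servo_tool(
  targets=[
    {"xyz": [0.0005,0,0.015],"twist": [0,0,0],"jaw": 0.55},
    {"xyz": [0.0005,0,0.03],"twist": [0,0,0],"jaw": 0.55},
    {"xyz": [0.0005,0,0.045],"twist": [0,0,0],"jaw": 0.55},
    {"xyz": [0.0005,0,0.055],"twist": [0,0,0],"jaw": 0.55},
    {"xyz": [0.0005,0,0.062],"twist": [0,0,0],"jaw": 0.55},
    {"xyz": [0.0005,0,0.0645],"twist": [0,0,0],"jaw": 0.55},
    {"xyz": [0.0005,0,0.0645],"twist": [0,0,0],"jaw": 0.4},
    {"xyz": [0.0005,0,0.0645],"twist": [0,0,0],"jaw": 0.3},
    {"xyz": [0.0005,0,0.0645],"twist": [0,0,0],"jaw": 0.22},
  ],
  squeeze=40,
)

```text
clock: 3.23
tcp_pos: [0.5033, -0.1259, 0.1167]
orientation: [0.001, 0.99, 0.141, 0.001]
wrist_force: [-0.0, -0.8, 0.7]
finger_gap: 0.0186
```

Call:
servo_tool(
  targets=[
    {"xyz": [0,0,0],"twist": [0,0,0],"jaw": 0.17},
    {"xyz": [0,0,0],"twist": [0,0,0],"jaw": 0.12},
    {"xyz": [0,0,0],"twist": [0,0,0],"jaw": 0.05},
    {"xyz": [0,0,0],"twist": [0,0,0],"jaw": 0},
    {"xyz": [0,0,0],"twist": [0,0,0],"jaw": 0},
    {"xyz": [0,0,0],"twist": [0,0,0],"jaw": 0},
  ],
  squeeze=80,
)

```text
clock: 3.73
tcp_pos: [0.5032, -0.126, 0.1166]
orientation: [0.001, 0.99, 0.141, 0.001]
wrist_force: [-1.6, -0.7, 5.4]
finger_gap: 0.0108
```

Call:
servo_tool(
  targets=[
    {"xyz": [0,0,-0.004],"twist": [0,0,0],"jaw": 0},
    {"xyz": [0,0,-0.012],"twist": [0,0,0],"jaw": 0},
    {"xyz": [0,0,-0.025],"twist": [0,0,0],"jaw": 0},
    {"xyz": [0,0,-0.04],"twist": [0,0,0],"jaw": 0},
    {"xyz": [0,0,-0.055],"twist": [0,0,0],"jaw": 0},
    {"xyz": [0,0,-0.067],"twist": [0,0,0],"jaw": 0},
    {"xyz": [0,0,-0.074],"twist": [0,0,0],"jaw": 0},
    {"xyz": [0,0,-0.075],"twist": [0,0,0],"jaw": 0},
    {"xyz": [0,0,-0.075],"twist": [0,0,0],"jaw": 0},
  ],
)

```text
clock: 4.48
tcp_pos: [0.5027, -0.1255, 0.191]
orientation: [0.001, 0.99, 0.141, 0.001]
wrist_force: [-1.0, 0.2, -2.7]
finger_gap: 0.0109
```

```bash
python3 -c "
from h import *
go((.48,.127,.19),-4.25)"
```

```text
xyz [ 0.0487 -0.2488  0.0006] twist [ 0.0015 -0.0018  0.3572] gap 0.0109
tcp [ 0.5027 -0.1255  0.191 ] F [-1.   0.2 -2.7] T [-0.02 -0.02 -0.03] t 4.48
```

Call:
servo_tool(
  targets=[
    {"xyz": [0,-0.01,0],"twist": [0,0,0.02],"jaw": 0},
    {"xyz": [0.004,-0.03,0],"twist": [0,0,0.06],"jaw": 0},
    {"xyz": [0.01,-0.055,0],"twist": [0,0,0.1],"jaw": 0},
    {"xyz": [0.016,-0.083,0],"twist": [0,0,0.14],"jaw": 0},
    {"xyz": [0.022,-0.111,0],"twist": [0,0,0.18],"jaw": 0},
    {"xyz": [0.028,-0.14,0],"twist": [0,0,0.22],"jaw": 0},
    {"xyz": [0.034,-0.17,0],"twist": [0,0,0.26],"jaw": 0},
    {"xyz": [0.04,-0.198,0],"twist": [0,0,0.3],"jaw": 0},
    {"xyz": [0.044,-0.222,0],"twist": [0,0,0.33],"jaw": 0},
    {"xyz": [0.047,-0.24,0],"twist": [0,0,0.35],"jaw": 0},
    {"xyz": [0.0487,-0.2488,0],"twist": [0,0,0.357],"jaw": 0},
    {"xyz": [0.0487,-0.2488,0],"twist": [0,0,0.357],"jaw": 0},
  ],
)

```text
clock: 5.48
tcp_pos: [0.4787, 0.1287, 0.1893]
orientation: [0.0, 0.999, -0.036, -0.0]
wrist_force: [-0.4, -0.2, -2.7]
finger_gap: 0.011
```

```bash
python3 - <<'E'
from h import *
import pickle
go((.48,.127,.19),-4.25)
C={n:env.read_camera(n) for n in("scene","top","wrist")}
pickle.dump(C,open("c1.pkl","wb"))
a=C["scene"]["color"][130:300,180:380,::-1]; b=C["wrist"]["color"][...,::-1]
a=cv2.resize(a,(494,420)); cv2.imwrite("pics/c2.png",cv2.resize(np.hstack([a,b]),None,fx=.75,fy=.75))
s=env.get_state(); y=-4.25
for n,c in C.items():
    P=cloud(c).reshape(-1,3);P=P[np.isfinite(P[:,0])]
    q=(P-np.array((.55,.1213,0)))@R.from_euler("z",y,degrees=True).as_matrix()*1000
    m=(q[:,0]<-20)&(q[:,0]>-140)&(abs(q[:,1])<60)
    f=q[(abs(q[:,0])<5)&(abs(q[:,1])<42)&(abs(q[:,1])>10)&(q[:,2]>15)&(q[:,2]<105)]
    if len(f)>30: print(n,"face",len(f),np.median(f[:,0]),np.polyfit(f[:,1],f[:,0],1))
    t=q[(abs(q[:,2]-112)<5)&(q[:,0]>-5)&(q[:,0]<28)&(abs(q[:,1])<60)]
    if len(t)>30: print(n,"uptop",np.median(t[:,2]),cv2.minAreaRect(t[:,:2].astype(np.float32)))
    # plate front/back
    g=q[(q[:,0]<-40)&(q[:,0]>-100)&(abs(q[:,1])<50)&(q[:,2]>105)&(q[:,2]<188)]
    if len(g)>30:
        A=np.c_[g[:,1],g[:,2]-150,np.ones(len(g))]
        for _ in range(3):
            k=np.linalg.lstsq(A,g[:,0],rcond=None)[0]; r=abs(A@k-g[:,0]); A,g=A[r<max(2,np.median(r)*2)],g[r<max(2,np.median(r)*2)]
        print(n,"plate x = ",k.round(4),len(g),"y",np.percentile(g[:,1],[1,99]),"z",np.percentile(g[:,2],[1,99]))
E
```

```text
xyz [ 0.0014  0.0017 -0.0007] twist [0.0009 0.0007 0.0031] gap 0.011
tcp [0.4787 0.1287 0.1893] F [-0.4 -0.2 -2.7] T [-0.02 -0.02  0.04] t 5.48
scene face 460 1.8984859470939353 [-0.00810327  1.9096766 ]
scene uptop 111.54543423373426 ((10.934478759765625, 0.104095458984375), (21.754718780517578, 92.00811767578125), 1.4704610109329224)
scene plate x =  [-3.20000e-03  5.00000e-03 -7.12548e+01] 539 y [-36.80011667  43.45533245] z [105.96038245 185.88099926]
wrist face 1723 2.44567526277718 [-0.00694874  2.48185125]
wrist uptop 112.72219310167179 ((12.267963409423828, -0.797515869140625), (20.61400604248047, 89.98764038085938), 0.5659082531929016)
wrist plate x =  [ 1.53600e-01  1.40000e-03 -7.41936e+01] 170 y [22.14098493 41.35621353] z [106.09180696 187.71256713]
```

View pics/c2.png

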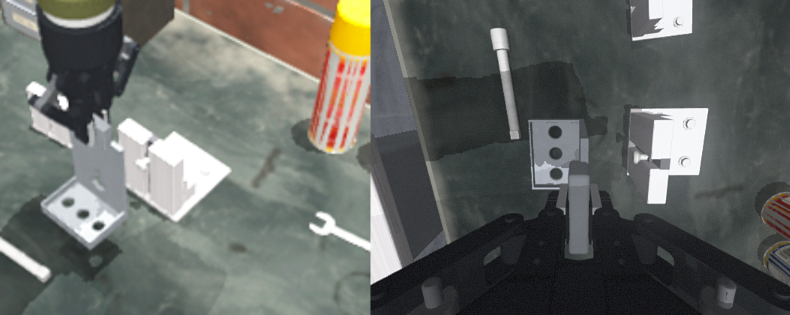

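The picture shows the grey shelf held level at left (75,175), facing the large upright, with the stud visible near (143,130). Next I rectify the keyhole and the stud to metric views.

```bash
cat >> h.py <<'E'
UO=np.array((.552,.121,0)); UY=-3.85
def up(P): return (P-UO)@R.from_euler("z",UY,degrees=True).as_matrix()*1000
def rect(c,x,z0,z1,w=45,s=4):
    "image of plane x (mm, upright frame); y=+w at left, z1 at top, s px/mm"
    y,z=np.meshgrid(np.arange(w,-w,-1/s),np.arange(z1,z0,-1/s))
    p=np.stack([np.full_like(y,x),y,z],-1)/1000@R.from_euler("z",UY,degrees=True).as_matrix().T+UO
    k=(p-np.array(c["eye"]))@rot(c["attitude"])
    m=lambda a,f,o:(a/k[...,2]*f+o).astype(np.float32)
    return cv2.remap(c["color"][...,::-1].copy(),m(k[...,0],c["fx"],c["cx"]),m(k[...,1],c["fy"],c["cy"]),cv2.INTER_CUBIC)
def grid(im,z1,w=45,s=4):
    for v in range(-int(w)//10*10,int(w)+1,10):
        u=int((w-v)*s); cv2.line(im,(u,0),(u,im.shape[0]),(0,0,255) if v==0 else (0,200,0),1)
    for z in range(0,400,10):
        r=int((z1-z)*s)
        if 0<=r<im.shape[0]: cv2.line(im,(0,r),(im.shape[1],r),(0,200,0),1); cv2.putText(im,str(z),(0,r-1),0,.4,(255,0,0))
    return im
E
python3 - <<'E'
from h import *
import pickle
C0=pickle.load(open("c0.pkl","rb"));C1=pickle.load(open("c1.pkl","rb"))
a=grid(rect(C0["scene"],-11,50,125),125); b=grid(rect(C1["scene"],-73.2,60,195),195)
b=b[:int(135*4)]; a=cv2.copyMakeBorder(a,0,b.shape[0]-a.shape[0],0,0,0)
cv2.imwrite("pics/r1.png",np.hstack([a,b]))
P=up(cloud(C1["scene"]).reshape(-1,3)); P=P[np.isfinite(P[:,0])]
g=P[(P[:,0]<-60)&(P[:,0]>-160)&(abs(P[:,1])<50)&(P[:,2]>60)&(P[:,2]<100)]
sh=g[(g[:,0]<-85)&(g[:,0]>-125)]; print("shelf z",np.percentile(sh[:,2],[10,50,90]))
k=np.polyfit(sh[:,0],sh[:,2],1);print("pitch slope",k)
pl=P[(abs(P[:,0]+73)<4)&(abs(P[:,1])<45)&(P[:,2]>95)&(P[:,2]<188)]
print("plate",np.median(pl[:,0]),np.polyfit(pl[:,2],pl[:,0],1),np.polyfit(pl[:,1],pl[:,0],1),up(env.get_state()["tcp_pos"]))
E
```

```text
shelf z [75.49905026 77.93755106 84.26760692]
pitch slope [-1.89103576e-02  7.67578564e+01]
plate -73.26620300868412 [ 1.01842952e-03 -7.32905682e+01] [-2.59775491e-03 -7.31539101e+01] [-72.69236729   0.66565043 189.78118866]
```

View pics/r1.png

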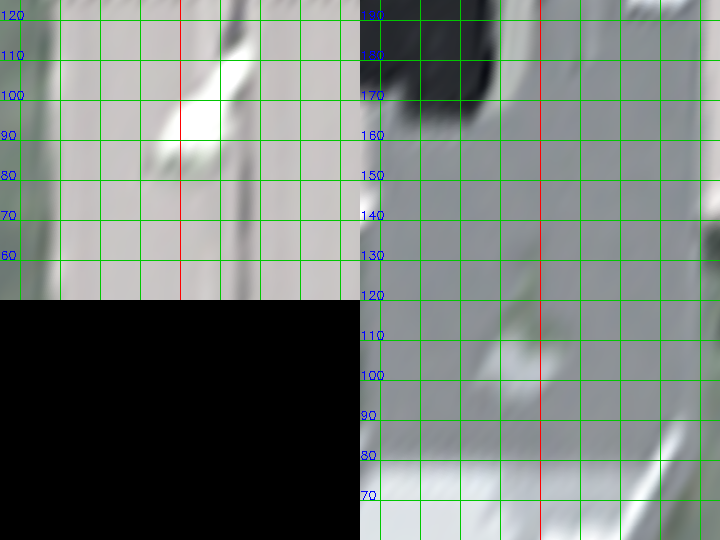

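```bash
python3 - <<'E'
from h import *
import pickle
C0=pickle.load(open("c0.pkl","rb"));C1=pickle.load(open("c1.pkl","rb"))
for nm,c in (("top0",C0["top"]),("scene0",C0["scene"]),("scene1",C1["scene"]),("wrist1",C1["wrist"])):
    P=up(cloud(c).reshape(-1,3)); P=P[np.isfinite(P[:,0])]
    h=P[(P[:,0]<-8.5)&(P[:,0]>-14)&(abs(P[:,1])<13)&(P[:,2]>55)&(P[:,2]<110)]
    if len(h): print(nm,"stud front",len(h),"y",np.percentile(h[:,1],[0,50,100]).round(1),"z",np.percentile(h[:,2],[0,50,100]).round(1),"x",np.median(h[:,0]).round(1))
    t=P[(abs(P[:,2]-112)<3)&(P[:,0]>3)&(P[:,0]<17)&(abs(P[:,1])<60)]
    print("   upright y",np.percentile(t[:,1],[0.5,99.5]).round(1), "z",np.median(t[:,2]).round(1))
P=up(cloud(C1["scene"])); m=(abs(P[...,0]+73.3)<3)
for z in (110,120,130,140,150):
    q=P[m&(abs(P[...,2]-z)<4)&(abs(P[...,1])<60)]; print(z,np.percentile(q[:,1],[0,1,99,100]).round(1))
h=P[(P[...,0]>-65)&(P[...,0]<5)&(P[...,2]<130)]
# hole = holes in the plate mask: project pixels in plate region whose depth is beyond
K=m&(P[...,2]>85)&(P[...,2]<185)&(abs(P[...,1])<46)
ys,xs=np.where(K); hull=cv2.convexHull(np.c_[xs,ys].astype(np.int32)); M=np.zeros(K.shape,np.uint8); cv2.fillConvexPoly(M,hull,1); M=cv2.erode(M,np.ones((3,3)))
H=(M>0)&(P[...,0]>-69)&(P[...,2]<150); ys,xs=np.where(H); 
c=C1["scene"]; d=np.stack([(xs-c["cx"])/c["fx"],(ys-c["cy"])/c["fy"],np.ones(len(xs))],-1)@rot(c["attitude"]).T
e=up(np.array(c["eye"])); d=d@R.from_euler("z",UY,degrees=True).as_matrix()
for X in (-73.3,-68.3):
    q=e+d*((X-e[0])/d[:,:1]); print("see-through at x",X,len(q)); 
    for z in range(92,136,3):
        r=q[abs(q[:,2]-z)<1.5]
        if len(r): print(z,r[:,1].min().round(1),r[:,1].max().round(1))
E
```

```text
top0 stud front 11 y [-4.5  0.1  6.7] z [81.8 86.5 92.8] x -10.2
   upright y [-43.   43.8] z 112.8
scene0 stud front 23 y [-6.7 -1.2  5.2] z [77.5 86.2 91.9] x -10.8
   upright y [-44.5  44.2] z 111.6
scene1 stud front 22 y [-7.4 -1.8  5.3] z [78.5 85.8 91. ] x -10.9
   upright y [-45.2  43.8] z 111.7
wrist1 stud front 99 y [-7.7  0.   6.9] z [78.3 88.3 92.1] x -10.5
   upright y [-44.7  44.1] z 112.8
110 [-36.6 -36.3  43.2  44.8]
120 [-36.3 -35.8  43.   44.3]
130 [-36.8 -36.4  41.2  42.6]
140 [-36.4 -35.4  44.7  44.8]
150 [-35.9 -35.5  42.6  43. ]
see-through at x -73.3 23
104 3.5 3.5
107 -5.8 6.0
110 -3.0 2.7
113 -0.5 8.4
116 2.4 8.1
119 2.0 4.8
122 1.6 4.5
125 1.3 1.3
128 0.9 0.9
131 3.7 3.7
134 0.6 0.6
see-through at x -68.3 23
95 3.2 9.4
98 -0.0 11.9
101 5.8 11.6
104 5.4 14.5
107 11.2 14.1
110 7.9 10.8
113 7.6 10.4
116 7.2 7.2
119 6.8 6.8
122 9.7 9.7
125 6.5 6.5
```

Call:
servo_tool(
  targets=[
    {"xyz": [0,0.001,0.005],"twist": [0,0,0.0025],"jaw": 0},
    {"xyz": [0.003,0.0036,0.013],"twist": [0,0,0.0025],"jaw": 0},
    {"xyz": [0.01,0.0036,0.02],"twist": [0,0,0.0025],"jaw": 0},
    {"xyz": [0.02,0.0036,0.022],"twist": [0,0,0.0025],"jaw": 0},
    {"xyz": [0.03,0.0036,0.022],"twist": [0,0,0.0025],"jaw": 0},
    {"xyz": [0.036,0.0036,0.022],"twist": [0,0,0.0025],"jaw": 0},
    {"xyz": [0.04,0.0036,0.022],"twist": [0,0,0.0025],"jaw": 0},
    {"xyz": [0.04,0.0036,0.022],"twist": [0,0,0.0025],"jaw": 0},
    {"xyz": [0.04,0.0036,0.022],"twist": [0,0,0.0025],"jaw": 0},
  ],
)

```text
clock: 6.38
tcp_pos: [0.5198, 0.1204, 0.1685]
orientation: [0.001, 0.999, -0.038, 0.001]
wrist_force: [0.7, -0.7, -0.8]
finger_gap: 0.0106
```

```bash
cat > chk.py <<'E'
from h import *
s=env.get_state(); print("TCP up",up(s["tcp_pos"]).round(2),"F",s["wrist_force"].round(1),"T",s["ft_torque"].round(2),"t",round(s["clock"],2), "M",rot(s["orientation"]).round(4).tolist())
c=env.read_camera("scene"); P=up(cloud(c)); X=s["tcp_pos"]; x0=up(s["tcp_pos"])[0]-.6
m=(abs(P[...,0]-x0)<6)&(abs(P[...,1])<60)&(P[...,2]>70)&(P[...,2]<165); q=P[m]
A=np.c_[q[:,1],q[:,2]-100,np.ones(len(q))]
for _ in range(4):
    k=np.linalg.lstsq(A,q[:,0],rcond=None)[0]; r=abs(A@k-q[:,0])<1.5; A,q=A[r],q[r]
print("plate front x = %.4f y + %.4f (z-100) + %.2f"%tuple(k),len(q))
e=[]
for z in range(90,150,6):
    w=q[abs(q[:,2]-z)<3]
    if len(w)>8: e.append((w[:,1].min(),w[:,1].max()))
e=np.array(e); print("edges",np.median(e,0).round(1))
t=P[(abs(P[...,2]-112)<3)&(P[...,0]>3)&(P[...,0]<17)&(abs(P[...,1])<60)]; print("upright y",np.percentile(t[:,1],[.5,99.5]).round(1))
E
python3 chk.py
```

```text
TCP up [-32.06  -2.76 168.54] F [ 0.7 -0.7 -0.8] T [-0.05 -0.03  0.01] t 6.38 M [[0.9971, -0.0765, 0.0013], [-0.0765, -0.9971, -0.0012], [0.0014, 0.0011, -1.0]]
plate front x = 0.0091 y + 0.0019 (z-100) + -31.62 593
edges [-40.6  37.1]
upright y [-45.3  15.1]
```

Call:
servo_tool(
  targets=[
    {"xyz": [0.003,0,0],"twist": [0,0,-0.006],"jaw": 0},
    {"xyz": [0.006,0,0],"twist": [0,0,-0.006],"jaw": 0},
    {"xyz": [0.009,0,0],"twist": [0,0,-0.006],"jaw": 0},
    {"xyz": [0.011,0,0],"twist": [0,0,-0.006],"jaw": 0},
    {"xyz": [0.011,0,0],"twist": [0,0,-0.006],"jaw": 0},
    {"xyz": [0.011,0,0],"twist": [0,0,-0.006],"jaw": 0},
  ],
)

```text
clock: 6.93
tcp_pos: [0.5306, 0.1196, 0.1685]
orientation: [0.001, 0.999, -0.035, 0.001]
wrist_force: [1.0, -0.6, -1.5]
finger_gap: 0.0111
```

```bash
python3 chk.py; python3 - <<'E'
from h import *
c=env.read_camera("wrist"); P=up(cloud(c))
h=P[(P[...,0]<-8.5)&(P[...,0]>-14)&(abs(P[...,1])<13)&(P[...,2]>55)&(P[...,2]<110)]
print("stud",len(h),np.percentile(h[:,1],[0,50,100]),np.percentile(h[:,2],[0,50,100])) if len(h) else 0
a=grid(rect(env.read_camera("scene"),-20.6,60,160),160); b=cv2.resize(c["color"][...,::-1],None,fx=.77,fy=.77)
b=cv2.copyMakeBorder(b,0,400-b.shape[0],0,0,0);cv2.imwrite("pics/r2.png",np.hstack([a,b]))
E
```

```text
TCP up [-21.27  -2.87 168.52] F [ 1.  -0.6 -1.5] T [-0.02  0.03  0.03] t 6.93 M [[0.9975, -0.0704, 0.0014], [-0.0704, -0.9975, -0.0012], [0.0015, 0.0011, -1.0]]
plate front x = 0.0049 y + 0.0035 (z-100) + -20.96 617
edges [-40.8  38.1]
upright y [-45.6 -14.3]
stud 61 [-6.35916485  0.83538225  6.6903938 ] [78.21772106 90.087059   92.24224269]
```

View pics/r2.png

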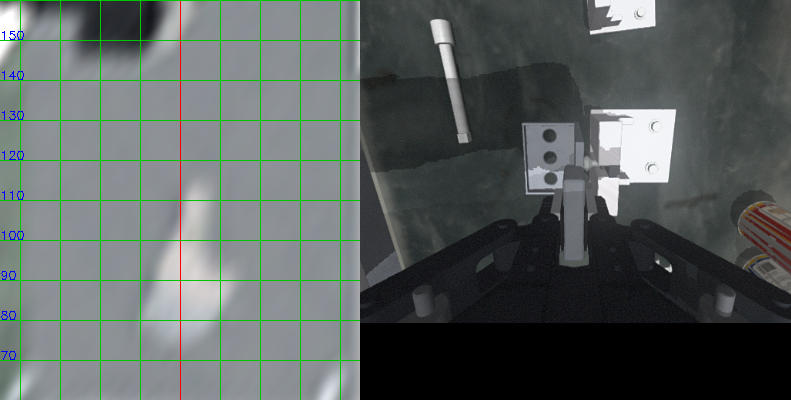

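Call:
servo_tool(
  targets=[
    {"xyz": [0,-0.0012,0.0005],"twist": [0,0,0],"jaw": 0},
    {"xyz": [0.001,-0.0012,0.0005],"twist": [0,0,0],"jaw": 0},
    {"xyz": [0.002,-0.0012,0.0005],"twist": [0,0,0],"jaw": 0},
    {"xyz": [0.003,-0.0012,0.0005],"twist": [0,0,0],"jaw": 0},
    {"xyz": [0.004,-0.0012,0.0005],"twist": [0,0,0],"jaw": 0},
    {"xyz": [0.005,-0.0012,0.0005],"twist": [0,0,0],"jaw": 0},
    {"xyz": [0.006,-0.0012,0.0005],"twist": [0,0,0],"jaw": 0},
    {"xyz": [0.0065,-0.0012,0.0005],"twist": [0,0,0],"jaw": 0},
    {"xyz": [0.0065,-0.0012,0.0005],"twist": [0,0,0],"jaw": 0},
  ],
)

```text
clock: 7.83
tcp_pos: [0.5372, 0.1203, 0.168]
orientation: [0.001, 0.999, -0.035, 0.001]
wrist_force: [0.2, 0.1, -1.9]
finger_gap: 0.011
```

```bash
python3 chk.py
```

```text
TCP up [-14.67  -1.73 168.03] F [ 0.2  0.1 -1.9] T [ 0.04 -0.03 -0.04] t 7.83 M [[0.9975, -0.0706, 0.0015], [-0.0705, -0.9975, -0.0012], [0.0016, 0.0011, -1.0]]
plate front x = 0.0009 y + 0.0014 (z-100) + -14.32 609
edges [-40.5  38.5]
upright y [-44.7 -19.9]
```

Call:
servo_tool(
  targets=[
    {"xyz": [0.001,0,0],"twist": [0,0,0],"jaw": 0},
    {"xyz": [0.002,0,0],"twist": [0,0,0],"jaw": 0},
    {"xyz": [0.003,0,0],"twist": [0,0,0],"jaw": 0},
    {"xyz": [0.004,0,0],"twist": [0,0,0],"jaw": 0},
    {"xyz": [0.004,0,0],"twist": [0,0,0],"jaw": 0},
  ],
)

```text
clock: 8.3
tcp_pos: [0.5413, 0.12, 0.1681]
orientation: [0.001, 0.999, -0.035, 0.001]
wrist_force: [-0.4, 0.5, -0.6]
finger_gap: 0.0105
```

Call:
servo_tool(
  targets=[
    {"xyz": [0.001,0,0],"twist": [0,0,0],"jaw": 0},
    {"xyz": [0.002,0,0],"twist": [0,0,0],"jaw": 0},
    {"xyz": [0.002,0,0],"twist": [0,0,0],"jaw": 0},
  ],
)

```text
clock: 8.55
tcp_pos: [0.5433, 0.1199, 0.1681]
orientation: [0.001, 0.999, -0.035, 0.001]
wrist_force: [0.9, -0.4, -1.6]
finger_gap: 0.0105
```

```bash
python3 chk.py
```

```text
TCP up [ -8.61  -1.72 168.07] F [ 0.9 -0.4 -1.6] T [ 0.06 -0.1  -0.04] t 8.55 M [[0.9975, -0.0705, 0.0017], [-0.0705, -0.9975, -0.0012], [0.0018, 0.001, -1.0]]
plate front x = 0.0018 y + 0.0025 (z-100) + -8.21 619
edges [-40.3  38.7]
upright y [-44.7 -24. ]
```

Call:
servo_tool(
  targets=[
    {"xyz": [0.0008,0,0],"twist": [0,0,0],"jaw": 0},
    {"xyz": [0.0015,0,0],"twist": [0,0,0],"jaw": 0},
    {"xyz": [0.002,0,0],"twist": [0,0,0],"jaw": 0},
    {"xyz": [0.002,0,0],"twist": [0,0,0],"jaw": 0},
  ],
)

```text
clock: 8.93
tcp_pos: [0.5452, 0.1197, 0.1681]
orientation: [0.001, 0.999, -0.035, 0.001]
wrist_force: [-0.1, -1.1, -1.5]
finger_gap: 0.0109
```

Call:
servo_tool(
  targets=[
    {"xyz": [0.0005,0,0],"twist": [0,0,0],"jaw": 0},
    {"xyz": [0.001,0,0],"twist": [0,0,0],"jaw": 0},
    {"xyz": [0.001,0,0],"twist": [0,0,0],"jaw": 0},
  ],
)

```text
clock: 9.18
tcp_pos: [0.5461, 0.1197, 0.1681]
orientation: [0.001, 0.999, -0.035, 0.001]
wrist_force: [-0.5, -1.1, -1.6]
finger_gap: 0.0106
```

```bash
python3 chk.py
```

```text
TCP up [ -5.76  -1.73 168.07] F [-0.5 -1.1 -1.6] T [-0.03 -0.01  0.01] t 9.18 M [[0.9975, -0.0705, 0.0015], [-0.0705, -0.9975, -0.0012], [0.0016, 0.001, -1.0]]
plate front x = 0.0010 y + 0.0048 (z-100) + -5.42 591
edges [-40.1  38.3]
upright y [-44.8 -28.3]
```

Call:
servo_tool(
  targets=[
    {"xyz": [0.0005,0,0],"twist": [0,0,0],"jaw": 0},
    {"xyz": [0.001,0,0],"twist": [0,0,0],"jaw": 0},
    {"xyz": [0.001,0,0],"twist": [0,0,0],"jaw": 0},
  ],
)

```text
clock: 9.48
tcp_pos: [0.5465, 0.1196, 0.168]
orientation: [0.001, 0.999, -0.035, 0.0]
wrist_force: [-1.9, 1.1, -0.7]
finger_gap: 0.0107
```

Call:
servo_tool(
  targets=[
    {"xyz": [0.0005,0,0],"twist": [0,0,0],"jaw": 0},
    {"xyz": [0.001,0,0],"twist": [0,0,0],"jaw": 0},
    {"xyz": [0.001,0,0],"twist": [0,0,0],"jaw": 0},
  ],
)

```text
clock: 9.73
tcp_pos: [0.5469, 0.1195, 0.1679]
orientation: [0.001, 0.999, -0.035, -0.0]
wrist_force: [-5.7, 0.2, 1.7]
finger_gap: 0.0109
```

```bash
python3 chk.py
```

```text
TCP up [ -4.97  -1.79 167.86] F [-5.7  0.2  1.7] T [0.01 1.37 0.16] t 9.73 M [[0.9975, -0.0702, -0.0008], [-0.0702, -0.9975, -0.0012], [-0.0007, 0.0012, -1.0]]
plate front x = -0.0018 y + 0.0061 (z-100) + -5.07 587
edges [-40.4  38.4]
upright y [-45.9 -29.2]
```

Call:
servo_tool(
  targets=[
    {"xyz": [-0.0005,0,0.001],"twist": [0,0,0],"jaw": 0},
    {"xyz": [-0.0005,0,0.002],"twist": [0,0,0],"jaw": 0},
    {"xyz": [-0.0005,0,0.003],"twist": [0,0,0],"jaw": 0},
    {"xyz": [-0.0005,0,0.004],"twist": [0,0,0],"jaw": 0},
    {"xyz": [-0.0005,0,0.004],"twist": [0,0,0],"jaw": 0},
  ],
)

```text
clock: 10.2
tcp_pos: [0.5468, 0.1197, 0.1637]
orientation: [0.0, 0.999, -0.035, 0.0]
wrist_force: [-5.5, 0.0, -0.6]
finger_gap: 0.0104
```

Call:
servo_tool(
  targets=[
    {"xyz": [0,0,0.001],"twist": [0,0,0],"jaw": 0},
    {"xyz": [0,0,0.002],"twist": [0,0,0],"jaw": 0},
    {"xyz": [0,0,0.003],"twist": [0,0,0],"jaw": 0},
    {"xyz": [0,0,0.003],"twist": [0,0,0],"jaw": 0},
  ],
)

```text
clock: 10.53
tcp_pos: [0.5468, 0.1197, 0.1607]
orientation: [0.0, 0.999, -0.035, 0.0]
wrist_force: [-5.6, 1.3, -0.1]
finger_gap: 0.0109
```

```bash
python3 chk.py
```

```text
TCP up [ -5.08  -1.62 160.73] F [-5.6  1.3 -0.1] T [0.2  1.33 0.17] t 10.53 M [[0.9975, -0.0702, 0.0], [-0.0702, -0.9975, -0.0009], [0.0001, 0.0009, -1.0]]
plate front x = -0.0029 y + 0.0066 (z-100) + -5.19 552
edges [-39.6  38.1]
upright y [-46.1 -28.2]
```

Call:
servo_tool(
  targets=[
    {"xyz": [0,0,0.001],"twist": [0,0,0],"jaw": 0},
    {"xyz": [0,0,0.002],"twist": [0,0,0],"jaw": 0},
    {"xyz": [0,0,0.003],"twist": [0,0,0],"jaw": 0},
    {"xyz": [0,0,0.003],"twist": [0,0,0],"jaw": 0},
  ],
)

```text
clock: 10.92
tcp_pos: [0.5468, 0.1198, 0.1579]
orientation: [0.0, 0.999, -0.035, 0.0]
wrist_force: [-6.5, 0.9, 2.2]
finger_gap: 0.0102
```

Call:
servo_tool(
  targets=[
    {"xyz": [0,0,0.001],"twist": [0,0,0],"jaw": 0},
    {"xyz": [0,0,0.002],"twist": [0,0,0],"jaw": 0},
    {"xyz": [0,0,0.002],"twist": [0,0,0],"jaw": 0},
  ],
)

```text
clock: 11.17
tcp_pos: [0.5468, 0.1198, 0.1564]
orientation: [0.0, 0.999, -0.035, 0.0]
wrist_force: [-7.1, -0.3, 4.9]
finger_gap: 0.0109
```

```bash
python3 chk.py
```

```text
TCP up [ -5.1   -1.6  156.44] F [-7.1 -0.3  4.9] T [0.11 1.62 0.2 ] t 11.17 M [[0.9976, -0.0699, 0.0005], [-0.0699, -0.9976, -0.0009], [0.0006, 0.0008, -1.0]]
plate front x = -0.0042 y + 0.0077 (z-100) + -5.20 531
edges [-39.9  37.7]
upright y [-45.8 -29.6]
```

Call:
servo_tool(
  targets=[
    {"xyz": [0,0,0.001],"twist": [0,0,0],"jaw": 0},
    {"xyz": [0,0,0.002],"twist": [0,0,0],"jaw": 0},
    {"xyz": [0,0,0.002],"twist": [0,0,0],"jaw": 0},
  ],
)

```text
clock: 11.47
tcp_pos: [0.5468, 0.1198, 0.155]
orientation: [0.0, 0.999, -0.035, 0.0]
wrist_force: [-8.7, 0.2, 8.0]
finger_gap: 0.0108
```

Call:
servo_tool(
  targets=[
    {"xyz": [0,0,0.001],"twist": [0,0,0],"jaw": 0},
    {"xyz": [0,0,0.002],"twist": [0,0,0],"jaw": 0},
    {"xyz": [0,0,0.002],"twist": [0,0,0],"jaw": 0},
  ],
)

```text
clock: 11.72
tcp_pos: [0.5468, 0.1198, 0.1534]
orientation: [0.0, 0.999, -0.035, 0.001]
wrist_force: [-8.8, 0.1, 9.6]
finger_gap: 0.0109
```

```bash
python3 chk.py
```

```text
TCP up [ -5.11  -1.58 153.36] F [-8.8  0.1  9.6] T [0.11 2.   0.22] t 11.72 M [[0.9976, -0.0699, 0.0012], [-0.0699, -0.9976, -0.0009], [0.0013, 0.0008, -1.0]]
plate front x = -0.0059 y + 0.0047 (z-100) + -5.09 530
edges [-40.2  38.3]
upright y [-45.6 -28.4]
```

Call:
servo_tool(
  targets=[
    {"xyz": [-0.0005,0,0.0],"twist": [0,0,0],"jaw": 0},
    {"xyz": [-0.001,0,0.001],"twist": [0,0,0],"jaw": 0},
    {"xyz": [-0.001,0,0.002],"twist": [0,0,0],"jaw": 0},
    {"xyz": [-0.001,0,0.002],"twist": [0,0,0],"jaw": 0},
  ],
)

```text
clock: 12.1
tcp_pos: [0.5466, 0.1198, 0.1514]
orientation: [0.0, 0.999, -0.035, 0.001]
wrist_force: [-6.7, 0.3, 8.0]
finger_gap: 0.0107
```

```bash
cat >> chk.py <<'E'
b=P[(abs(P[...,1])<30)&(P[...,0]<-15)&(P[...,0]>-55)]; zs=up(s["tcp_pos"])[2]-111.8
b=b[(abs(b[:,2]-zs)<8)]; print("shelf z",np.percentile(b[:,2],[25,50]).round(1),"expect",zs.round(1),"slope",np.polyfit(b[:,0],b[:,2],1)[0].round(3))
E
python3 chk.py
```

```text
TCP up [ -5.3   -1.55 151.35] F [-6.7  0.3  8. ] T [0.11 1.55 0.3 ] t 12.1 M [[0.9975, -0.0699, 0.0027], [-0.0699, -0.9976, -0.0009], [0.0028, 0.0007, -1.0]]
plate front x = -0.0048 y + 0.0020 (z-100) + -5.14 500
edges [-40.1  38. ]
upright y [-44.9 -27.9]
shelf z [38.6 39.5] expect 39.6 slope -0.023
```

Call:
servo_tool(
  targets=[
    {"xyz": [-0.0005,0,0.001],"twist": [0,0,0],"jaw": 0},
    {"xyz": [-0.0005,0,0.002],"twist": [0,0,0],"jaw": 0},
    {"xyz": [-0.0005,0,0.003],"twist": [0,0,0],"jaw": 0},
    {"xyz": [-0.0005,0,0.003],"twist": [0,0,0],"jaw": 0},
  ],
)

```text
clock: 12.48
tcp_pos: [0.5465, 0.1198, 0.1483]
orientation: [0.0, 0.999, -0.035, 0.002]
wrist_force: [-5.8, -0.1, 7.1]
finger_gap: 0.0112
```

Call:
servo_tool(
  targets=[
    {"xyz": [0,0,0.001],"twist": [0,0,0],"jaw": 0},
    {"xyz": [0,0,0.002],"twist": [0,0,0],"jaw": 0},
    {"xyz": [0,0,0.002],"twist": [0,0,0],"jaw": 0},
  ],
)

```text
clock: 12.73
tcp_pos: [0.5465, 0.1198, 0.1463]
orientation: [0.0, 0.999, -0.035, 0.002]
wrist_force: [-5.4, 0.4, 6.1]
finger_gap: 0.0106
```

Call:
servo_tool(
  targets=[
    {"xyz": [0,0,0.0005],"twist": [0,0,0],"jaw": 0},
    {"xyz": [0,0,0.001],"twist": [0,0,0],"jaw": 0},
    {"xyz": [0,0,0.001],"twist": [0,0,0],"jaw": 0},
  ],
)

```text
clock: 12.98
tcp_pos: [0.5465, 0.1198, 0.1454]
orientation: [0.0, 0.999, -0.035, 0.002]
wrist_force: [-6.0, -0.6, 7.7]
finger_gap: 0.0105
```

Sliding friction is steady at about 6–8 N. I'll now feel for the end stop in 0.5–1 mm steps.

Call:
servo_tool(
  targets=[
    {"xyz": [0,0,0.0005],"twist": [0,0,0],"jaw": 0},
    {"xyz": [0,0,0.001],"twist": [0,0,0],"jaw": 0},
    {"xyz": [0,0,0.001],"twist": [0,0,0],"jaw": 0},
  ],
)

```text
clock: 13.23
tcp_pos: [0.5465, 0.1198, 0.1444]
orientation: [0.0, 0.999, -0.035, 0.002]
wrist_force: [-6.7, 0.7, 7.4]
finger_gap: 0.0107
```

Call:
servo_tool(
  targets=[
    {"xyz": [0,0,0.0005],"twist": [0,0,0],"jaw": 0},
    {"xyz": [0,0,0.001],"twist": [0,0,0],"jaw": 0},
    {"xyz": [0,0,0.001],"twist": [0,0,0],"jaw": 0},
  ],
)

```text
clock: 13.48
tcp_pos: [0.5465, 0.1198, 0.1435]
orientation: [0.0, 0.999, -0.035, 0.002]
wrist_force: [-6.5, -0.3, 9.0]
finger_gap: 0.0105
```

Call:
servo_tool(
  targets=[
    {"xyz": [0,0,0.0005],"twist": [0,0,0],"jaw": 0},
    {"xyz": [0,0,0.0005],"twist": [0,0,0],"jaw": 0},
  ],
)

```text
clock: 13.65
tcp_pos: [0.5465, 0.1198, 0.1432]
orientation: [0.0, 0.999, -0.035, 0.002]
wrist_force: [-6.4, -0.0, 10.8]
finger_gap: 0.0106
```

Call:
servo_tool(
  targets=[
    {"xyz": [0,0,0.0005],"twist": [0,0,0],"jaw": 0},
    {"xyz": [0,0,0.0005],"twist": [0,0,0],"jaw": 0},
  ],
)

```text
clock: 13.82
tcp_pos: [0.5465, 0.1198, 0.143]
orientation: [0.0, 0.999, -0.035, 0.002]
wrist_force: [-7.8, -0.3, 12.0]
finger_gap: 0.0109
```

Call:
servo_tool(
  targets=[
    {"xyz": [0,0,0.0005],"twist": [0,0,0],"jaw": 0},
    {"xyz": [0,0,0.0005],"twist": [0,0,0],"jaw": 0},
  ],
)

```text
clock: 13.98
tcp_pos: [0.5465, 0.1198, 0.1429]
orientation: [0.0, 0.999, -0.035, 0.002]
wrist_force: [-7.3, -0.6, 12.3]
finger_gap: 0.0109
```

```bash
python3 chk.py
```

```text
TCP up [ -5.4   -1.56 142.85] F [-7.3 -0.6 12.3] T [0.08 1.83 0.23] t 13.98 M [[0.9975, -0.07, 0.004], [-0.07, -0.9975, -0.0009], [0.004, 0.0006, -1.0]]
plate front x = -0.0064 y + -0.0068 (z-100) + -5.08 420
edges [-40.   38.4]
upright y [-46.  -28.5]
shelf z [29.9 30.7] expect 31.1 slope -0.008
```

Call:
servo_tool(
  targets=[
    {"xyz": [0,0,0.0005],"twist": [0,0,0],"jaw": 0},
    {"xyz": [0,0,0.001],"twist": [0,0,0],"jaw": 0},
    {"xyz": [0,0,0.001],"twist": [0,0,0],"jaw": 0},
  ],
)

```text
clock: 14.28
tcp_pos: [0.5465, 0.1199, 0.1426]
orientation: [0.0, 0.999, -0.035, 0.002]
wrist_force: [-10.2, -0.8, 17.9]
finger_gap: 0.0111
```

Call:
servo_tool(
  targets=[
    {"xyz": [0,0,0.0005],"twist": [0,0,0],"jaw": 0},
    {"xyz": [0,0,0.0005],"twist": [0,0,0],"jaw": 0},
    {"xyz": [0,0,0.0005],"twist": [0,0,0],"jaw": 0},
  ],
)

```text
clock: 14.53
tcp_pos: [0.5466, 0.1199, 0.1425]
orientation: [0.0, 0.999, -0.035, 0.002]
wrist_force: [-10.8, 0.3, 19.9]
finger_gap: 0.0108
```

```bash
python3 chk.py
```

```text
TCP up [ -5.35  -1.51 142.45] F [-10.8   0.3  19.9] T [-0.04  2.41  0.26] t 14.53 M [[0.9975, -0.0699, 0.0048], [-0.0699, -0.9976, -0.0009], [0.0049, 0.0005, -1.0]]
plate front x = -0.0037 y + 0.0011 (z-100) + -5.11 438
edges [-40.2  37.4]
upright y [-45.7 -28.5]
shelf z [29.7 30.6] expect 30.7 slope -0.006
```

Call:
servo_tool(
  targets=[
    {"xyz": [-0.0005,0,-0.001],"twist": [0,0,0],"jaw": 0},
    {"xyz": [-0.001,0,-0.002],"twist": [0,0,0],"jaw": 0},
    {"xyz": [-0.0015,0,-0.0025],"twist": [0,0,0],"jaw": 0},
    {"xyz": [-0.0015,0,-0.0025],"twist": [0,0,0],"jaw": 0},
  ],
)

```text
clock: 14.92
tcp_pos: [0.5463, 0.1199, 0.1426]
orientation: [0.0, 0.999, -0.035, 0.003]
wrist_force: [-1.0, 0.8, 6.7]
finger_gap: 0.0107
```

Call:
servo_tool(
  targets=[
    {"xyz": [0,0,-0.0005],"twist": [0,0,0],"jaw": 0},
    {"xyz": [0,0,-0.001],"twist": [0,0,0],"jaw": 0},
    {"xyz": [0,0,-0.001],"twist": [0,0,0],"jaw": 0},
  ],
  squeeze=40,
)

```text
clock: 15.17
tcp_pos: [0.5462, 0.1198, 0.1428]
orientation: [0.0, 0.999, -0.035, 0.002]
wrist_force: [2.8, 0.2, 0.4]
finger_gap: 0.0109
```

Call:
servo_tool(
  targets=[
    {"xyz": [0,0,0],"twist": [0,0,0],"jaw": 0.16},
    {"xyz": [0,0,0],"twist": [0,0,0],"jaw": 0.2},
    {"xyz": [0,0,0],"twist": [0,0,0],"jaw": 0.3},
    {"xyz": [0,0,0],"twist": [0,0,0],"jaw": 0.45},
    {"xyz": [0,0,0],"twist": [0,0,0],"jaw": 0.5},
    {"xyz": [0,0,0],"twist": [0,0,0],"jaw": 0.5},
  ],
)

```text
clock: 15.67
tcp_pos: [0.5442, 0.1197, 0.1423]
orientation: [0.001, 0.999, -0.035, 0.0]
wrist_force: [-0.0, 0.1, 1.0]
finger_gap: 0.0425
```

```bash
python3 chk.py
```

```text
TCP up [ -7.66  -1.85 142.33] F [-0.   0.1  1. ] T [-0.03  0.04  0.07] t 15.67 M [[0.9975, -0.0706, 0.0007], [-0.0706, -0.9975, -0.0013], [0.0008, 0.0013, -1.0]]
plate front x = -0.0105 y + -0.0234 (z-100) + -5.39 268
edges [-39.9  11.4]
upright y [-45.4 -27.8]
shelf z [30.  30.8] expect 30.5 slope -0.014
```

Released with near-zero force and the shelf height unchanged. Next I withdraw straight up and check.

Call:
servo_tool(
  targets=[
    {"xyz": [0,0,-0.01],"twist": [0,0,0],"jaw": 0.5},
    {"xyz": [0,0,-0.03],"twist": [0,0,0],"jaw": 0.5},
    {"xyz": [0,0,-0.055],"twist": [0,0,0],"jaw": 0.5},
    {"xyz": [0,0,-0.085],"twist": [0,0,0],"jaw": 0.5},
    {"xyz": [-0.03,0,-0.11],"twist": [0,0,0],"jaw": 0.5},
    {"xyz": [-0.06,0,-0.13],"twist": [0,0,0],"jaw": 0.5},
    {"xyz": [-0.09,0,-0.14],"twist": [0,0,0],"jaw": 0.5},
    {"xyz": [-0.12,0,-0.14],"twist": [0,0,0],"jaw": 0.5},
    {"xyz": [-0.12,0,-0.14],"twist": [0,0,0],"jaw": 0.5},
  ],
)

```text
clock: 16.47
tcp_pos: [0.4199, 0.1287, 0.2845]
orientation: [0.0, 0.999, -0.035, 0.001]
wrist_force: [-0.6, -0.2, -1.0]
finger_gap: 0.0425
```

```bash
python3 - <<'E'
from h import *
c=env.read_camera("scene"); P=up(cloud(c)); w=env.read_camera("wrist"); W=up(cloud(w))
for nm,Q in (("scene",P),("wrist",W)):
    Q=Q[np.isfinite(Q[...,0])]
    q=Q[(abs(Q[:,0]+5)<4)&(abs(Q[:,1])<38)&(Q[:,2]>40)&(Q[:,2]<140)]
    if len(q)>50:
        k=np.linalg.lstsq(np.c_[q[:,1],q[:,2]-90,np.ones(len(q))],q[:,0],rcond=None)[0]; print(nm,"plate",k.round(4),len(q))
    s=Q[(abs(Q[:,1])<35)&(Q[:,0]<-10)&(Q[:,0]>-58)&(abs(Q[:,2]-31)<6)]
    if len(s)>50:
        k=np.linalg.lstsq(np.c_[s[:,0],s[:,1],np.ones(len(s))],s[:,2],rcond=None)[0]; print(nm,"shelf slopes x,y",k.round(4),len(s))
    t=Q[(abs(Q[:,1])<40)&(abs(Q[:,0]+6)<12)&(Q[:,2]>165)&(Q[:,2]<185)]
    if len(t)>20: print(nm,"bar top",np.median(t[:,2]),cv2.minAreaRect(t[:,:2].astype(np.float32)))
a=c["color"][100:300,150:400,::-1]; cv2.imwrite("pics/f.png",cv2.resize(a,None,fx=3,fy=3,interpolation=cv2.INTER_CUBIC))
E
```

```text
scene plate [ 5.0000e-04 -1.0000e-03 -4.9916e+00] 641
scene shelf slopes x,y [-9.70000e-03 -1.90000e-03  3.04841e+01] 381
scene bar top 172.33715994650635 ((-7.567996025085449, -0.32193946838378906), (49.97814178466797, 14.438226699829102), 86.82703399658203)
wrist plate [-4.0000e-04 -8.0000e-04 -4.5664e+00] 1902
wrist shelf slopes x,y [-9.00000e-04  3.30000e-03  3.18854e+01] 1567
wrist bar top 173.57770109366416 ((-6.073431491851807, -0.7258110046386719), (12.614663124084473, 49.49814987182617), 0.12455707788467407)
```

View pics/f.png

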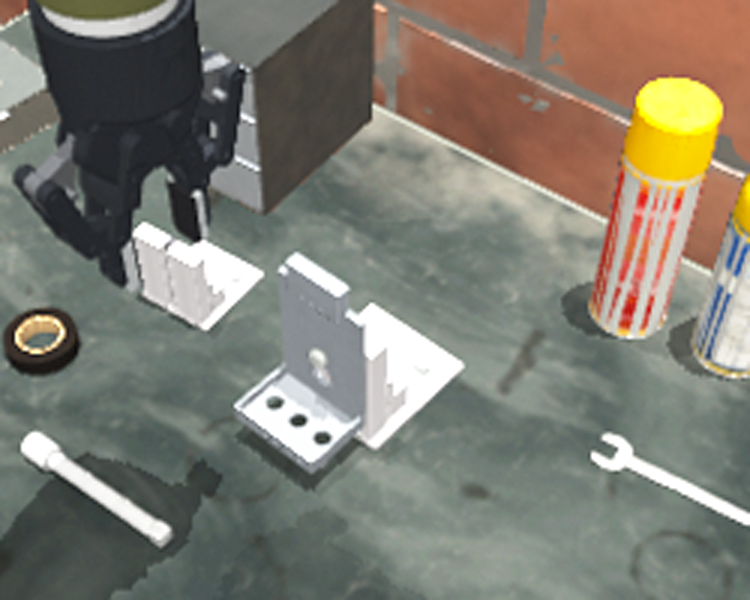

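The shelf hangs flat and level, with the stud head at (317,357) at the top of the slot and the round hole below it at about (325,375). Bystanders are where they were.

```bash
python3 -c "
from h import *
print(env.hand_in())"
```

```text
the job is handed in; nothing more can be done
None
```

The grey shelf is hanging on the stud of the larger upright, with the stud at the top end of the slot, and I handed the job in at about 16.5 s on the clock.

**What I did:** I gripped the bar across its thickness at 80 N. I passed the keyhole over the stud head until the plate touched the face at about 6 N. Then I pushed down about 25 mm until the slot's end stopped it, with at most 20 N upward and 11 N sideways at the wrist. I took the load off before opening the fingers.

**Last checks:**
- **Flat:** the plate lies flat on the face, with slopes of 0.001 or less in both camera clouds.
- **Level:** the shelf is level within about 0.01 rad; the scene camera read -0.0097 front to back and the wrist camera -0.0009.
- **Height:** the bar top is at 172–174 mm, depending on the camera. That puts the seat at about 84 mm, against roughly 85 mm for the stud.
- **Bystanders:** the tape, extension bar and spanner show no sign of movement in the last picture; I judged this by eye and did not measure it.

**Disagreements:** the cameras differed by 1–2 mm throughout, and sliding resistance briefly reached about 11 N, above the stated 2–8 N, until I eased the push against the face.

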